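Loosen the slide press and push the tray out

TASK

The slide press on the bench is screwed down on a glass mount. Roll a fingertip round the knurled rim of its handwheel to loosen it by two full turns counter-clockwise seen from above (the tray is locked until then; do not unscrew it further), then push the end of the tray with a fingertip until the tray is fully home against its end stop, so that the glass comes out from under the pad. Nothing is gripped or lifted: do not touch the glass, leave it lying in its pocket, leave the other things on the bench alone, and finish clear of everything.

Things in the scene. Friction and masses are not known exactly. Their poses are not given: they have to be found in the camera images.
- press: The slide press, fixed to the bench: grey base plate 190 (its x) by 340 (its y) by 20 mm thick, reaching from y = -140 to +200 mm of its frame; two steel columns at x = +-78 mm carry an aluminium bridge 186 (x) by 44 (y) mm whose top is 100 mm above the bench. Origin on the bench right under the handwheel's axis, z up, y along the tray towards its free (pushing) end.
- wheel_mid (a point): Centre of the handwheel, on its vertical axis, 127 mm up; does not turn. Dark steel disc 96 mm over 30 upright ridges 2 mm proud (too wide to grip); rim from 116 to 138 mm above the bench, 16 mm of air between it and the bridge; free all round. A 16 mm thick spindle sticks out of its flat upper face by 12 mm, and 5 mm more per turn.
- wheel_mark (a point): The white line (14 by 6 mm) on the upper face of the wheel, 38 mm from its axis; it turns with the wheel.
- wheel (a joint): Turn of the handwheel in rad, growing counter-clockwise seen from above (loosening); starts at 0 to 0.3; two full turns are 12.57. The wheel keeps its height; the pad under the bridge rises 5 mm per turn. Needs about 0.06 Nm plus 0.02 Nm per rad/s (1 to 2 N at the rim), stays where it is left, stops at 20.
- tray (a joint): Travel of the tray in m: 0 under the pad, 0.085 against the end stop; grows as it is pushed along the press's -y. Sliding needs about 2 N. The pad stands in the tray's pocket and blocks it (after about 4 mm) until the wheel has been turned about 1.7 turns.
- tray_end (a point): Middle of the tray's flat upright end face (dark rubber strip), which looks along the press's +y and is pushed along its -y. The face is 100 mm wide, from 21 to 50 mm above the bench (base plate top at 20 mm); this point is 36 mm up, at first 190 mm from the wheel's axis. The aluminium tray is 235 mm long.
- pocket (a point): Centre of the floor of the tray's pocket (76 by 52 mm, 13 mm deep), right under the pad at first; moves with the tray. Axes as the press's.
- mount: The pale glass mount, 72 by 48 by 4 mm, loose in the tray's pocket; origin at the centre of its underside.
- vial: Amber vial, 20 mm wide, 38 mm tall, loose on the press's base plate beside the tray; origin at the centre of its underside.
- slide_box: Blue slide box with white lid, 87 by 62 by 34 mm, on the bench beyond the tray's pushing end; origin at the centre of its underside.
- petri: Pale closed dish, 92 mm wide, 15 mm high, on the bench in front of the press; origin at the centre of its underside.
- beaker: Glass beaker, 68 mm wide, 85 mm high, behind the press; origin at the centre of its underside.
- tube_rack: White tube rack, 60 by 110 by 30 mm, behind the press; origin at the centre of its underside.
- reagent: White bottle with red cap, 52 mm wide, 95 mm high, beyond the end stop; origin at the centre of its underside.
- forceps: Steel forceps, 110 mm long, 7 mm high, lying in front of the press; origin at the centre of its underside.

How it is judged:
By the outcome, as a careful person would: the job done as asked, in the order asked, and still so for the second after the job is handed in, with the robot touching nothing.
It also fails if it takes over 61 s, if anything falls off the work surface, if the arm or the gripper's body presses on something with over 40 N, if the wrist force passes 120 N, or if a joint passes its speed limit or range.

ROBOT

A 6-joint arm with a two-finger parallel gripper is mounted at the origin on the work surface. World frame = base frame: x ahead of the robot, y to its left, z up, the work surface at z = 0. Lengths are in m, angles in rad, forces in N, time in s.
With the tool pointing down it reaches from about 0.35 to 0.975 m from the base axis. Payload 4.9 kg.
Tool frame: the origin (TCP) lies midway between the tips of the shut fingers; the grasp point (between the pads) lies 19 mm behind it; z points along the fingers, y is the direction in which the jaws open and shut (so a half turn about z gives the same grasp; the last joint's range is limited). The gripper opens to 85 mm and grips with 20 to 120 N. Pads are 22 mm wide; open, the fingers measure 114 mm over their backs; the gripper's body (76 mm by 85 mm) begins 54 mm behind the grasp point. The pads swing forward as they close: fully open they stand 13 mm farther back than shut.
Start: joints at [1.21, 0.053, 1.613, -0, 1.476, -0.119], TCP at [0.15, 0.607, 0.231] pointing down, gripper open.
Joint ranges: [-3.01, 3.01], [-1.01, 2.22], [0.06, 2.58], [-1.02, 4.17], [0.09, 2.62], [-3.14, 3.14]. Speed limits (rad/s): [2.57, 2.57, 3.14, 3.14, 3.14, 3.14].

INTERFACE

Orientations are given as a unit quaternion [w, x, y, z].
In Python, from plant import state, grab_frame, camera_info, job_done, cut_out gives the robot as it stands.
- The arm moves only by the tool step_arm, never from a script. Its argument "moves" is a list of rows, each a list of 7 numbers: the shift along the tool's x, y, z in m, then the turn, a rotation vector about the tool's x, y, z in rad, then the finger opening in m, from 0 to 0.0854. A call has 1 to 8 rows; each row shifts and turns the commanded pose from where the row before left it, along the tool's axes as they then stand; what a row does not reach is not made up. A row lasts 1/10 s, in which the tool goes at most 50 mm and 8.59 degrees, less where a joint would pass 70% of its speed; a pose out of reach is approached as far as the arm can. A call is refused whole if a number of a shift passes 0.05 or a number of a turn 0.15, either way. A call with a gripper value outside its range is refused whole. The fingers move at their own pace and stop on an object; the grip force is fixed at half the most. Time passes only in rows, so rows that do not move let the fingers close. It gives the time, the measured TCP pose, the force and the opening at its end, in the units of the state.
- state(): the state, without advancing time (a new reading comes with each control period).
- grab_frame(name): name is "side" or "top" or "wrist"; returns (picture, depth): 480x640x3 uint8, red, green, blue; 480x640 float32, m along the optical axis (not along the pixel's ray), 0 where there is no reading.
- camera_info(name): a dict with "intrinsics" (3x3 intrinsics, pixels), "world_from_camera" (4x4, takes a point from camera to world coordinates). Camera axes: x right, y down, z forward; pixel columns grow to the right and rows downward; lengths in m; the calibration is good to about 2 mm. A picture is of the moment at which its call begins: read the wrist's pose just before it. camera_info takes no time and is no camera call; for the wrist camera it gives the pose at the moment of the call.
- job_done(): hands the job in, once; it reports no verdict.
Trained networks look in the newest picture that a camera, given by its name, has taken for a name from the list of things; names that differ only in an ending like _2 or _b are one class to them, and where a whole thing is asked for, a point or a joint stands for the part that bears it (a point fixed in the world has none). Each returns a list of dicts, best first, with "conf" (0 to 1); they miss things now and then, are a little off and sometimes report something else, mostly with a low value. They report only what shows in the picture. A call takes as long as a camera call.
- cut_out(camera, query): "mask" (480x640 bool, what is visible of it) and "point" ([column, row] in pixels, amid what is visible of it).
The state is a dict: "time": time; "joint_pos": joint angles; "joint_vel": joint speeds; "joint_efforts": joint torques, N m; "tool_pos": TCP position; "tool_rot": TCP orientation; "contact_force": force on the tool from outside, world axes, zero at the start; "ft_torque": the same for the moment, N m; "gripper_width": opening from 0.0 (shut) to 1.0 (fully open).
Only numpy, scipy, OpenCV 4.12 (cv2) and the standard library are available. Lean on these libraries where they do the work, as an engineer would, in place of code of your own. Each camera call takes 0.05 s, during which the arm holds its last target.

## Working session

There is one attempt and no reset: what is moved stays moved. The work goes in short steps, Python scripts to look and compute and a tool call to move; the robot and the scene stay as the last step left them, time stands still between calls to the robot, and variables do not carry over. Pictures are saved under pics/ and viewed, and the job is handed in when it is done.

Besides the shell and the picture viewer there is one more tool, called after "Call:" by a JSON object that holds its "fn" and its "kwargs", one argument or row to a line. step_arm: Moves the arm, as the interface text tells. Its arguments: {"type":"object","properties":{"moves":{"type":"array"}},"required":["moves"]}

```bash
mkdir -p pics; python3 - <<'E'
from plant import *
import cv2
print(state())
for n in ("top","side"):
    p,d=grab_frame(n); cv2.imwrite(f"pics/{n}0.png",p[:,:,::-1])
    i=camera_info(n); print(n,i)
E
```

```text
{'time': 0.0, 'joint_pos': array([ 1.20997283e+00,  5.33534756e-02,  1.61432470e+00,  1.76715988e-05,
        1.47599824e+00, -1.19017827e-01]), 'joint_vel': array([-0.00165599, -0.001856  ,  0.0002071 ,  0.00014063,  0.00109015,
        0.0005893 ]), 'joint_efforts': array([ 2.21860764e-04, -3.93675935e+01, -3.70178747e+01, -1.08047643e-04,
        6.79081189e-03,  2.54672085e-05]), 'tool_pos': array([0.14943986, 0.6062171 , 0.23004678]), 'tool_rot': array([-2.56121386e-04,  1.20609274e-01,  9.92699510e-01, -1.00995031e-03]), 'contact_force': array([-0.75115253,  0.46138442,  0.38013085]), 'ft_torque': array([0.0047984 , 0.01072553, 0.03038515]), 'gripper_width': 1.0003720418664082}
top {'intrinsics': array([[555.46950379,   0.        , 325.29445006],
       [  0.        , 555.46950379, 234.96351757],
       [  0.        ,   0.        ,   1.        ]]), 'world_from_camera': array([[ 0.01542221, -0.98837052,  0.15128077,  0.43269287],
       [-0.99974658, -0.01772406, -0.01387907,  0.03971882],
       [ 0.01639897, -0.15102839, -0.98839339,  1.07877862],
       [ 0.        ,  0.        ,  0.        ,  1.        ]])}
side {'intrinsics': array([[592.56947465,   0.        , 319.41788947],
       [  0.        , 592.56947465, 252.22934237],
       [  0.        ,   0.        ,   1.        ]]), 'world_from_camera': array([[ 0.89735102, -0.33549719,  0.28671027,  0.2305623 ],
       [-0.44124405, -0.69392115,  0.56901417, -0.63024404],
       [ 0.00805167, -0.63711465, -0.77072699,  1.02476499],
       [ 0.        ,  0.        ,  0.        ,  1.        ]])}
```

View pics/top0.png

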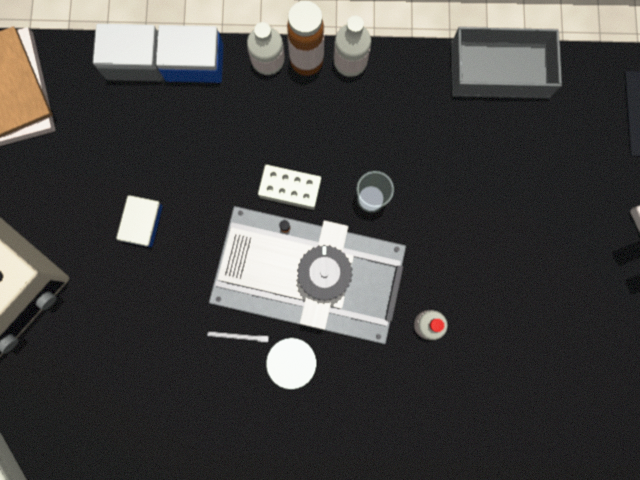

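View pics/side0.png

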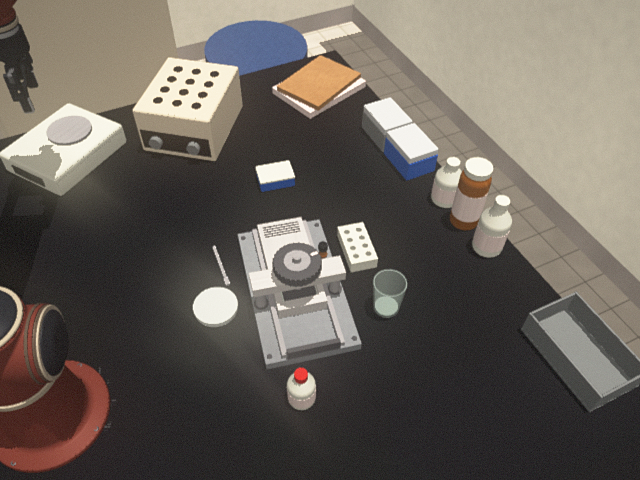

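The top view shows the wheel at about (324,273), with the white mark near (324,250). The tray's free end is on the left at about (222,255), the slide box at (139,221), the vial at (285,227) and the forceps at (238,337). Next I'll measure these.

```bash
cat > h.py <<'E'
from plant import *
import numpy as np, cv2
def cloud(d,n,m):
    i=camera_info(n);K=i["intrinsics"];T=i["world_from_camera"]
    r,c=np.nonzero(m&(d>0));z=d[r,c]
    P=np.stack([(c-K[0,2])/K[0,0]*z,(r-K[1,2])/K[1,1]*z,z],1)
    return P@T[:3,:3].T+T[:3,3]
def proj(n,p):
    i=camera_info(n);K=i["intrinsics"];T=i["world_from_camera"]
    q=(np.atleast_2d(p)-T[:3,3])@T[:3,:3]; q=q@K.T; return q[:,:2]/q[:,2:]
E
python3 - <<'E'
from h import *
np.set_printoptions(precision=4,suppress=True)
for n in ("top","side"):
    p,d=grab_frame(n)
    for q in ("press","wheel_mid","wheel_mark","tray_end","vial","slide_box"):
        r=cut_out(n,q)
        for o in r[:2]:
            P=cloud(d,n,o["mask"])
            if len(P)==0: print(n,q,o["conf"],"nopts");continue
            print(n,q,round(o["conf"],2),o["point"],o["mask"].sum(),"med",np.median(P,0),"lo",np.percentile(P,2,axis=0),"hi",np.percentile(P,98,axis=0))
            if q=="wheel_mid":
                t=P[(P[:,2]>.13)&(P[:,2]<.143)]
                if len(t)>20:
                    (c,r_)=cv2.minEnclosingCircle(t[:,:2].astype(np.float32)); print("  circle",c,r_,len(t),np.median(t[:,2]))
            if q=="press":
                for a,b in ((.012,.028),(.09,.11),(.03,.06)):
                    t=P[(P[:,2]>a)&(P[:,2]<b)]
                    if len(t)>20: print("  rect",a,cv2.minAreaRect(t[:,:2].astype(np.float32)),len(t))
print(state()["time"])
E
```

```text
top press 0.92 [306.7, 276.6] 17944 med [0.5147 0.0516 0.0325] lo [ 0.4147 -0.1072  0.0159] hi [0.626  0.2177 0.1398]
  rect 0.012 ((0.5209333300590515, 0.05629388988018036), (0.3406429886817932, 0.19050359725952148), 77.91574096679688) 7749
  rect 0.09 ((0.5144931077957153, 0.026953916996717453), (0.04390942305326462, 0.18650493025779724), 77.91258239746094) 1291
  rect 0.03 ((0.5304701328277588, 0.05162343382835388), (0.33535704016685486, 0.14514683187007904), 77.92606353759766) 6059
top wheel_mid 0.95 [310.2, 273.1] 17904 med [0.5145 0.0511 0.0326] lo [ 0.4144 -0.1075  0.0161] hi [0.626  0.2178 0.1398]
  circle (0.5138865113258362, 0.02700200118124485) 0.047733839601278305 2294 0.13770859356585724
top wheel_mark 0.96 [320.3, 276.6] 2221 med [0.5126 0.0271 0.1378] lo [ 0.4726 -0.0146  0.134 ] hi [0.5543 0.0683 0.1414]
top wheel_mark 0.2 [139.0, 219.1] 1591 med [0.6145 0.3789 0.0333] lo [0.5733 0.3483 0.0101] hi [0.6577 0.4122 0.0374]
top vial 0.3 [141.3, 222.3] 1584 med [0.6137 0.3783 0.0333] lo [0.573  0.3486 0.0089] hi [0.6568 0.4136 0.0374]
top slide_box 0.82 [139.6, 221.2] 1638
[... 459 characters left out ...]
03 ((0.516035795211792, 0.049874767661094666), (0.33569496870040894, 0.17468608915805817), 77.3929443359375) 3853
side wheel_mid 0.89 [297.0, 294.2] 12868 med [ 0.5016 -0.0014  0.033 ] lo [ 0.4084 -0.1203  0.0064] hi [0.6187 0.2094 0.1397]
  circle (0.5106407999992371, 0.025100305676460266) 0.04932534322142601 1487 0.13762463911452083
side wheel_mark 0.7 [298.9, 265.7] 1679 med [0.5074 0.0152 0.1373] lo [ 0.4671 -0.021   0.1182] hi [0.5534 0.0648 0.1413]
side tray_end 0.83 [283.2, 242.6] 2226 med [0.5211 0.1425 0.0491] lo [ 0.4591 -0.0264  0.0247] hi [0.5895 0.2112 0.0536]
side slide_box 0.9 [274.8, 178.9] 909 med [0.6111 0.365  0.0321] lo [0.5699 0.3442 0.0026] hi [0.6526 0.4103 0.037 ]
0.8
```

```bash
python3 - <<'E'
from h import *
np.set_printoptions(precision=3,suppress=True)
for n in ("top","side"):
    p,d=grab_frame(n); P=cloud(d,n,np.ones(d.shape,bool))
    m=(P[:,2]>.06)&(P[:,1]<.75)&(P[:,1]>.05)&(P[:,0]<.75)&(P[:,0]>0.0)
    Q=P[m]; H,xe,ye=np.histogram2d(Q[:,0],Q[:,1],bins=[np.arange(0,.76,.05),np.arange(.05,.76,.05)],weights=None)
    for i in range(15):
        print(xe[i].round(2),[round(float(Q[(Q[:,0]//.05==i)&((Q[:,1]-.05)//.05==j)][:,2].max(initial=0)),2) for j in range(14)])
# mark angle
p,d=grab_frame("top"); cv2.imwrite("pics/wheel0.png",cv2.resize(p[215:330,265:385,::-1],None,fx=5,fy=5))
p,d=grab_frame("wrist"); cv2.imwrite("pics/wrist0.png",p[:,:,::-1]); print(camera_info("wrist"))
R=state(); print(R["tool_pos"],R["time"])
E
```

```text
0.0 [0.0, 0.0, 0.0, 0.0, 0.0, 0.0, 0.0, 0.0, 0.0, 0.0, 0.0, 0.0, 0.0, 0.0]
0.05 [0.0, 0.0, 0.0, 0.0, 0.0, 0.0, 0.0, 0.0, 0.0, 0.0, 0.0, 0.0, 0.0, 0.0]
0.1 [0.0, 0.0, 0.0, 0.0, 0.0, 0.0, 0.0, 0.0, 0.0, 0.0, 0.0, 0.0, 0.0, 0.0]
0.15 [0.0, 0.0, 0.0, 0.0, 0.0, 0.0, 0.0, 0.0, 0.0, 0.0, 0.06, 0.0, 0.0, 0.0]
0.2 [0.0, 0.0, 0.0, 0.0, 0.0, 0.0, 0.0, 0.0, 0.0, 0.0, 0.0, 0.0, 0.0, 0.0]
0.25 [0.0, 0.0, 0.0, 0.0, 0.0, 0.0, 0.0, 0.0, 0.0, 0.0, 0.0, 0.0, 0.0, 0.0]
0.3 [0.0, 0.0, 0.0, 0.0, 0.0, 0.0, 0.0, 0.0, 0.0, 0.0, 0.0, 0.0, 0.0, 0.0]
0.35 [0.0, 0.0, 0.0, 0.0, 0.0, 0.0, 0.0, 0.0, 0.0, 0.0, 0.07, 0.06, 0.0, 0.0]
0.4 [0.1, 0.0, 0.0, 0.0, 0.0, 0.0, 0.0, 0.0, 0.0, 0.0, 0.13, 0.0, 0.0, 0.0]
0.45 [0.14, 0.0, 0.0, 0.0, 0.0, 0.0, 0.0, 0.0, 0.0, 0.13, 0.13, 0.0, 0.0, 0.0]
0.5 [0.14, 0.0, 0.0, 0.0, 0.0, 0.0, 0.0, 0.0, 0.0, 0.14, 0.13, 0.0, 0.0, 0.0]
0.55 [0.14, 0.06, 0.0, 0.0, 0.0, 0.0, 0.0, 0.0, 0.0, 0.0, 0.13, 0.1, 0.0, 0.0]
0.6 [0.06, 0.06, 0.0, 0.0, 0.0, 0.0, 0.0, 0.0, 0.0, 0.0, 0.0, 0.0, 0.0, 0.0]
0.65 [0.0, 0.0, 0.0, 0.0, 0.0, 0.0, 0.0, 0.0, 0.0, 0.0, 0.0, 0.0, 0.0, 0.0]
0.7 [0.0, 0.0, 0.0, 0.0, 0.0
[... 869 characters left out ...]
, 0.0, 0.0, 0.0, 0.0, 0.13, 0.14, 0.14, 0.13, 0.14]
0.55 [0.13, 0.06, 0.0, 0.0, 0.0, 0.0, 0.0, 0.0, 0.0, 0.0, 0.14, 0.14, 0.14, 0.13]
0.6 [0.06, 0.06, 0.0, 0.0, 0.0, 0.0, 0.0, 0.0, 0.0, 0.0, 0.0, 0.13, 0.13, 0.14]
0.65 [0.0, 0.0, 0.0, 0.0, 0.0, 0.0, 0.0, 0.0, 0.0, 0.0, 0.0, 0.0, 0.1, 0.0]
0.7 [0.0, 0.0, 0.0, 0.0, 0.0, 0.0, 0.0, 0.0, 0.0, 0.0, 0.0, 0.0, 0.0, 0.0]
{'intrinsics': array([[380.316,   0.   , 314.64 ],
       [  0.   , 380.316, 238.33 ],
       [  0.   ,   0.   ,   1.   ]]), 'world_from_camera': array([[ 0.24 ,  0.927,  0.287,  0.076],
       [ 0.971, -0.229, -0.071,  0.625],
       [-0.001,  0.296, -0.955,  0.373],
       [ 0.   ,  0.   ,  0.   ,  1.   ]])}
[0.15  0.607 0.231] 1.0
```

View pics/wheel0.png

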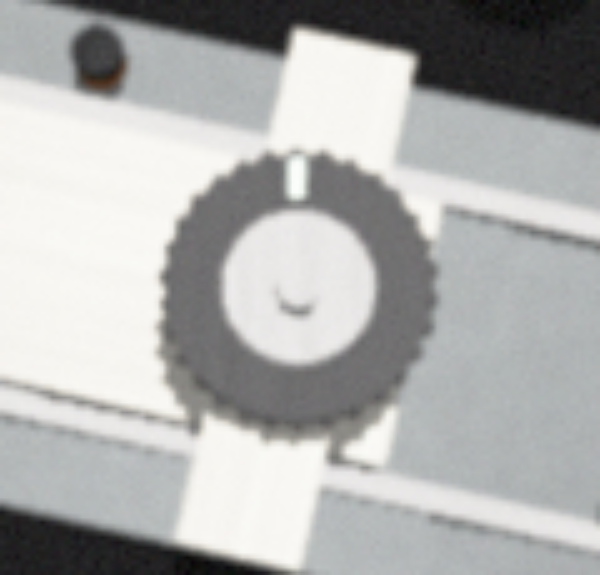

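View pics/wrist0.png

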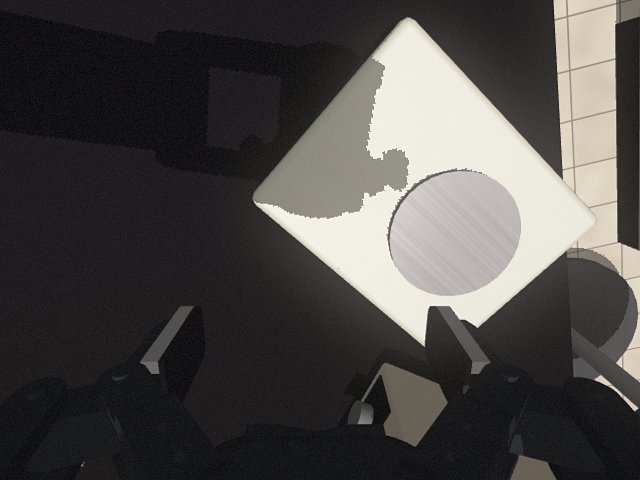

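Top view: the mark starts at about +x world, which is about 0.2 rad in wheel terms. The route to the wheel is clear at z 0.23. I'll align the tool with the press, shut the fingers and travel.

Call:
{"fn": "step_arm", "kwargs": {
  "moves": [
    [0,0,0,0,0,-0.031,0],
    [-0.03,-0.025,0,0,0,0,0],
    [-0.03,-0.025,0,0,0,0,0],
    [-0.03,-0.025,0,0,0,0,0],
    [-0.03,-0.025,0,0,0,0,0],
    [-0.03,-0.025,0,0,0,0,0],
    [-0.03,-0.025,0,0,0,0,0],
    [-0.03,-0.025,0,0,0,0,0]
  ]
}}

```text
time: 1.8
tool_pos: [0.3191, 0.3904, 0.2315]
tool_rot: [0.0, 0.105, 0.994, 0.0]
contact_force: [0.3, 0.1, -0.3]
gripper_width: 0.001
```

Call:
{"fn": "step_arm", "kwargs": {
  "moves": [
    [-0.03,-0.025,0,0,0,0,0],
    [-0.03,-0.025,0,0,0,0,0],
    [-0.03,-0.025,0,0,0,0,0],
    [-0.03,-0.025,0,0,0,0,0],
    [-0.03,-0.025,0,0,0,0,0],
    [-0.03,-0.025,0,0,0,0,0],
    [-0.03,-0.025,0,0,0,0,0],
    [-0.03,-0.025,0,0,0,0,0]
  ]
}}

```text
time: 2.6
tool_pos: [0.5121, 0.1445, 0.2316]
tool_rot: [0.0, 0.105, 0.994, 0.0]
contact_force: [-0.6, 0.4, 0.3]
gripper_width: -0.001
```

```bash
cat >> h.py <<'E'
np.set_printoptions(precision=4,suppress=True)
from scipy.spatial.transform import Rotation as Rn
W=np.array([.513,.026]);YH=np.array([.2096,.978]);XH=np.array([.978,-.2096])
def tp():
    s=state();p=s["tool_pos"];q=s["tool_rot"];R=Rn.from_quat([q[1],q[2],q[3],q[0]]).as_matrix()
    d=p[:2]-W
    f=s["contact_force"]
    print("t",round(float(s["time"]),2),"press mm",(1000*np.array([d@XH,d@YH,p[2]])).round(1),"tool y ang",np.degrees(np.arctan2(R[1,1],R[0,1])).round(2),"zaxis",R[:,2].round(4),"F press",np.array([f[:2]@XH,f[:2]@YH,f[2]]).round(1),"grip",round(float(s["gripper_width"]),3))
E
python3 - <<'E'
from h import *
tp()
p,d=grab_frame("wrist"); cv2.imwrite("pics/wrist1.png",p[:,:,::-1])
p,d=grab_frame("top"); cv2.imwrite("pics/top1.png",p[:,:,::-1])
E
```

```text
t 2.6 press mm [-25.7 115.7 231.6] tool y ang 77.91 zaxis [ 0.0007  0.0002 -1.    ] F press [-0.7  0.3  0.3] grip -0.001
```

View pics/wrist1.png

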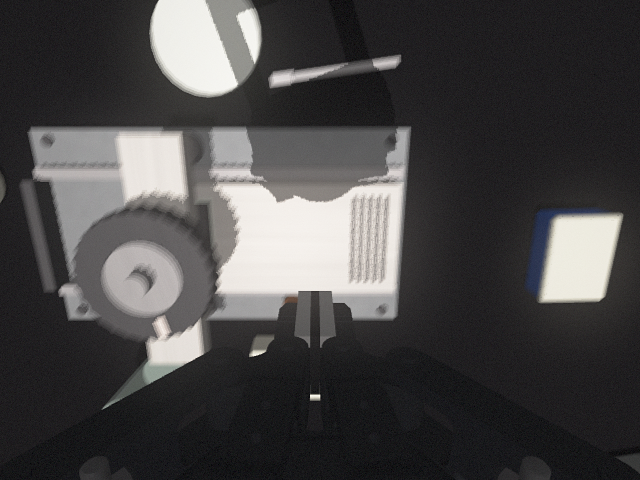

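View pics/top1.png

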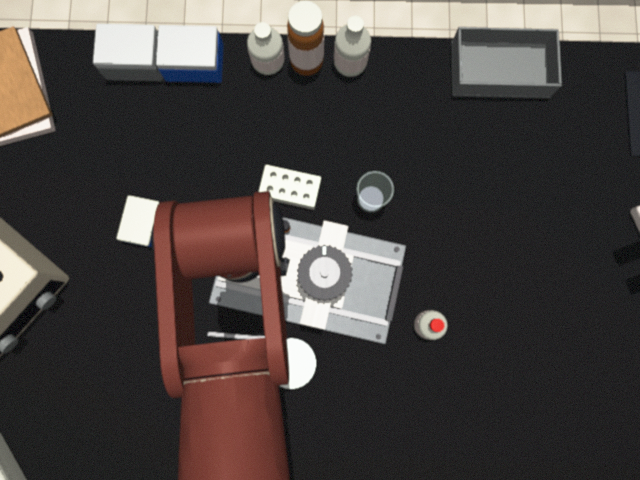

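Wrist view: the wheel is at (145,280) with its mark at (163,326), and the shut fingers are about 17 mm across. Now I'll lower to rim height at press y=+116, x=0, then approach.

Call:
{"fn": "step_arm", "kwargs": {
  "moves": [
    [-0.013,0,0.035,0,0,0,0],
    [-0.013,0,0.035,0,0,0,0],
    [0,0,0.035,0,0,0,0],
    [0,-0.02,0.005,0,0,0,0],
    [0,-0.02,0,0,0,0,0],
    [0,-0.01,0,0,0,0,0]
  ]
}}

```text
time: 3.3
tool_pos: [0.5253, 0.0913, 0.1207]
tool_rot: [-0.001, 0.105, 0.994, -0.0]
contact_force: [0.6, 0.7, 0.7]
gripper_width: -0.001
```

Call:
{"fn": "step_arm", "kwargs": {
  "moves": [
    [0,-0.005,0,0,0,0,0],
    [0,-0.003,0,0,0,0,0]
  ]
}}

```text
time: 3.5
tool_pos: [0.525, 0.087, 0.1217]
tool_rot: [0.001, 0.106, 0.994, 0.004]
contact_force: [4.5, 15.7, -3.5]
gripper_width: -0.002
```

```bash
python3 -c "
from h import *
tp()
p,d=grab_frame('wrist'); cv2.imwrite('pics/wrist2.png',p[:,:,::-1])"
```

```text
t 3.5 press mm [ -1.   62.2 121.7] tool y ang 77.87 zaxis [ 0.0027  0.0084 -1.    ] F press [ 1.1 16.3 -3.5] grip -0.002
```

View pics/wrist2.png

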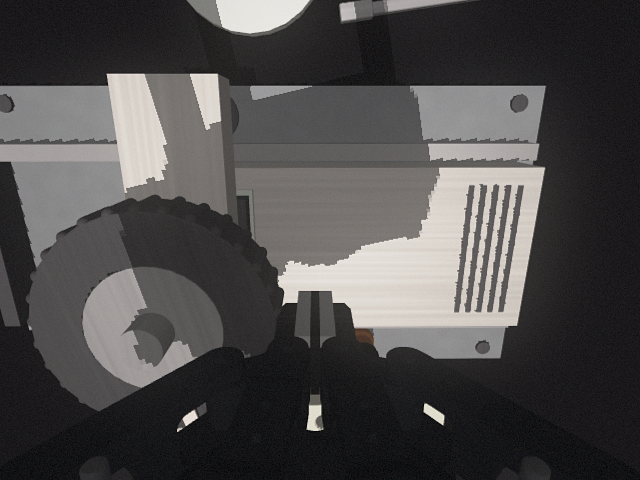

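Contact at press y≈62 mm with 16 N, so the finger's half-depth is about 14 mm and the arm's stiffness about 3.5 N/mm. I'll roll the first quarter counter-clockwise.

Call:
{"fn": "step_arm", "kwargs": {
  "moves": [
    [0.0105,0.001,0,0,0,0,0],
    [0.0117,-0.0015,0,0,0,0,0],
    [0.0109,-0.0045,0,0,0,0,0],
    [0.0093,-0.0072,0,0,0,0,0],
    [0.0072,-0.0093,0,0,0,0,0],
    [0.0045,-0.0109,0,0,0,0,0],
    [0.0015,-0.0117,0,0,0,0,0]
  ]
}}

```text
time: 4.25
tool_pos: [0.4585, 0.0528, 0.121]
tool_rot: [-0.003, 0.105, 0.994, 0.001]
contact_force: [-7.2, 6.4, 3.7]
gripper_width: 0.002
```

```bash
python3 -c "
from h import *
tp()
p,d=grab_frame('top'); cv2.imwrite('pics/top3.png',p[:,:,::-1])
p,d=grab_frame('side'); cv2.imwrite('pics/side3.png',cv2.resize(p[170:370,180:440,::-1],None,fx=3,fy=3))"
```

```text
t 4.25 press mm [-58.9  14.8 121. ] tool y ang 77.92 zaxis [-0.0051  0.0033 -1.    ] F press [-8.4  4.8  3.7] grip 0.002
```

View pics/top3.png

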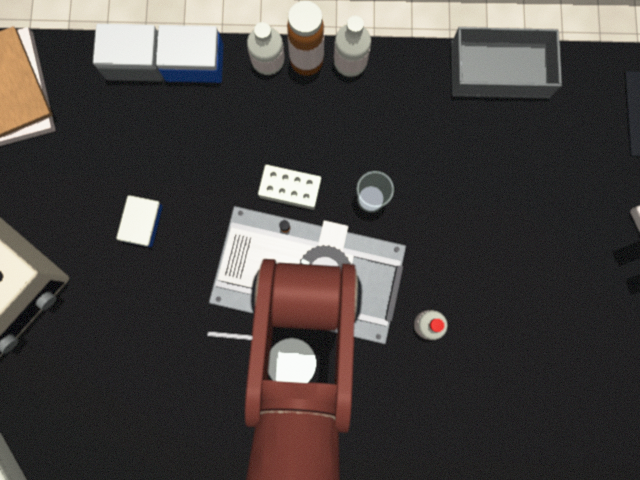

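View pics/side3.png

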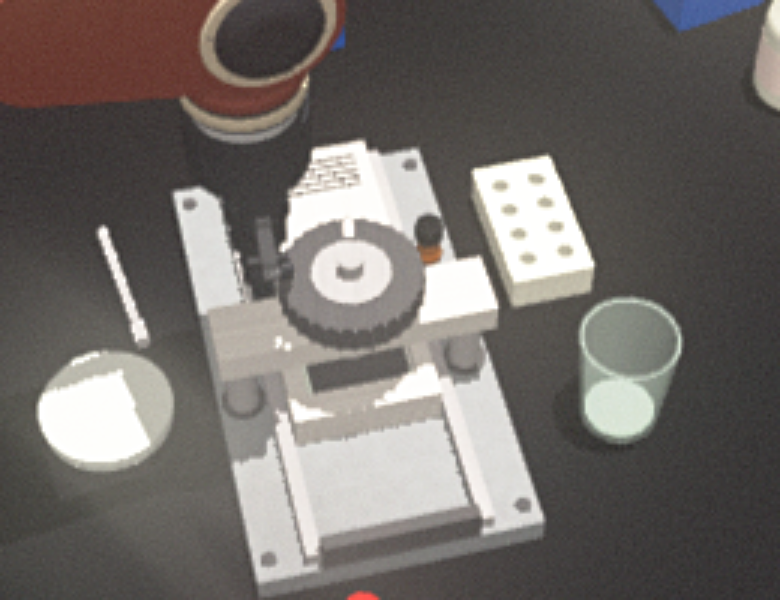

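Side view: the finger is on the wheel's near side, and the mark at crop (348,228) has clearly turned. I'll write an angle readout from the side camera.

```bash
cat >> h.py <<'E'
def ang(n="side",save=None):
    p,d=grab_frame(n)
    c=np.array([.5112,.0251]) if n=="side" else np.array([.5139,.0270])
    th=np.radians(np.arange(0,360,1.0)); rr=np.arange(.033,.0441,.001)
    pts=np.array([[c[0]+r*np.cos(t),c[1]+r*np.sin(t),.138] for t in th for r in rr])
    uv=proj(n,pts).astype(np.float32).reshape(360,-1,2)
    g=cv2.remap(p.min(2).astype(np.float32),uv[:,:,0],uv[:,:,1],cv2.INTER_LINEAR).mean(1)
    g2=np.convolve(np.r_[g[-4:],g,g[:4]],np.ones(9)/9,"valid")
    k=int(g2.argmax()); idx=np.arange(k-9,k+10); w=np.clip(g[idx%360]-np.median(g),0,None)
    a=(w*idx).sum()/w.sum()
    print(n,"mark world deg %.1f  joint(mod 2pi) deg %.1f peak %.0f med %.0f"%(a,(a+12.1)%360,g2[k],np.median(g)))
    if save: cv2.imwrite(save,cv2.resize(p[170:370,180:440,::-1],None,fx=3,fy=3))
E
python3 -c "
from h import *
ang()
import h
im=cv2.imread('pics/top0.png')[:,:,::-1]; h.grab_frame=lambda n:(im if n=='top' else cv2.imread('pics/side0.png')[:,:,::-1],None)
h.ang('top'); h.ang('side')"
```

```text
side mark world deg 67.0  joint(mod 2pi) deg 79.1 peak 248 med 134
top mark world deg 2.3  joint(mod 2pi) deg 14.4 peak 231 med 112
side mark world deg 3.4  joint(mod 2pi) deg 15.5 peak 233 med 107
```

Start was about 15° and it now reads 79°, so 64° of turn. Continuing round.

Call:
{"fn": "step_arm", "kwargs": {
  "moves": [
    [0,-0.0093,0,0,0,0,0],
    [0,-0.0093,0,0,0,0,0],
    [0,-0.0093,0,0,0,0,0],
    [-0.0015,-0.0117,0,0,0,0,0],
    [-0.0045,-0.0109,0,0,0,0,0],
    [-0.0072,-0.0093,0,0,0,0,0],
    [-0.0093,-0.0072,0,0,0,0,0],
    [-0.0109,-0.0045,0,0,0,0,0]
  ]
}}

```text
time: 5.2
tool_pos: [0.4796, -0.0258, 0.1215]
tool_rot: [0.0, 0.106, 0.994, -0.0]
contact_force: [0.1, 0.1, 0.3]
gripper_width: -0.001
```

```bash
python3 -c "
from h import *
tp();ang(save='pics/side4.png')"
```

```text
t 5.2 press mm [-21.8 -57.7 121.5] tool y ang 77.87 zaxis [ 0.0006 -0.0003 -1.    ] F press [0.1 0.1 0.3] grip -0.001
side mark world deg 275.3  joint(mod 2pi) deg 287.4 peak 134 med 85
```

View pics/side4.png

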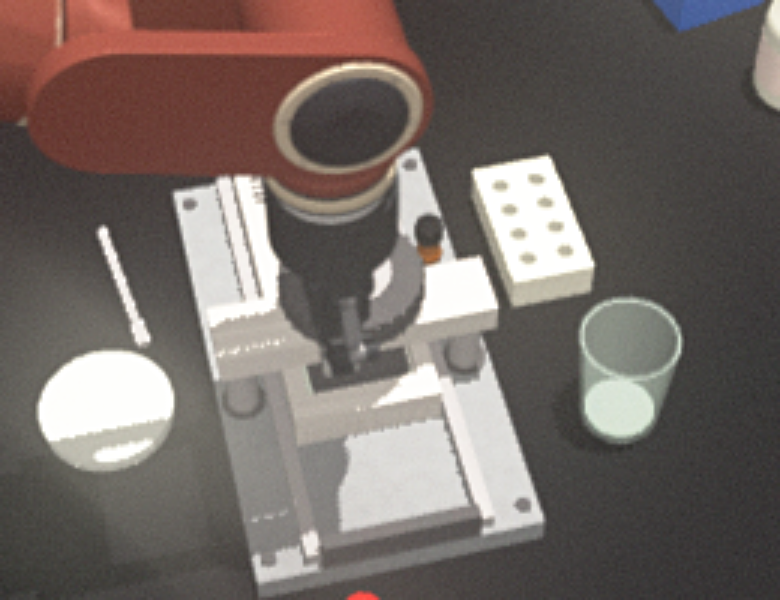

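The finger has come off the rim (0 N), so its depth is smaller than assumed or the centre is off. I'll probe inward on the -y side.

Call:
{"fn": "step_arm", "kwargs": {
  "moves": [
    [-0.012,0,0,0,0,0,0],
    [-0.01,0.002,0,0,0,0,0],
    [0,0.002,0,0,0,0,0]
  ]
}}

```text
time: 5.55
tool_pos: [0.5017, -0.0312, 0.1214]
tool_rot: [-0.0, 0.105, 0.994, -0.007]
contact_force: [-2.3, -24.7, -0.6]
gripper_width: 0.003
```

Call:
{"fn": "step_arm", "kwargs": {
  "moves": [
    [0,0.002,0,0,0,0,0]
  ]
}}

```text
time: 5.65
tool_pos: [0.5016, -0.031, 0.1215]
tool_rot: [-0.0, 0.105, 0.994, -0.009]
contact_force: [-4.3, -31.7, -0.8]
gripper_width: -0.002
```

Call:
{"fn": "step_arm", "kwargs": {
  "moves": [
    [0,0.002,0,0,0,0,0]
  ]
}}

```text
time: 5.75
tool_pos: [0.5017, -0.0308, 0.1215]
tool_rot: [-0.0, 0.105, 0.994, -0.011]
contact_force: [-6.1, -38.1, -1.2]
gripper_width: 0.001
```

```bash
python3 -c "
from h import *
tp();ang()"
```

```text
t 5.75 press mm [  0.8 -57.9 121.5] tool y ang 77.96 zaxis [-0.0028 -0.0228 -0.9997] F press [  2.  -38.6  -1.2] grip 0.001
side mark world deg 128.9  joint(mod 2pi) deg 141.0 peak 247 med 90
```

Contacts at +62 and -58 put the wheel centre about 2 mm further along +y, with a finger half-depth of 12 mm. I'll ease off to about 15 N and continue.

Call:
{"fn": "step_arm", "kwargs": {
  "moves": [
    [-0.0115,-0.004,0,0,0,0,0],
    [-0.0114,0.0015,0,0,0,0,0],
    [-0.0106,0.0044,0,0,0,0,0],
    [-0.0091,0.007,0,0,0,0,0],
    [-0.007,0.0091,0,0,0,0,0],
    [-0.0044,0.0106,0,0,0,0,0],
    [-0.0015,0.0114,0,0,0,0,0]
  ]
}}

```text
time: 6.5
tool_pos: [0.566, 0.0067, 0.1216]
tool_rot: [0.002, 0.105, 0.994, -0.0]
contact_force: [6.5, -5.6, -3.1]
gripper_width: 0.002
```

```bash
python3 -c "
from h import *
tp();ang(save='pics/side5.png')"
```

```text
t 6.5 press mm [ 55.9  -7.8 121.6] tool y ang 77.95 zaxis [ 0.0029 -0.0013 -1.    ] F press [ 7.5 -4.1 -3.1] grip 0.002
side mark world deg 213.0  joint(mod 2pi) deg 225.1 peak 236 med 94
```

View pics/side5.png

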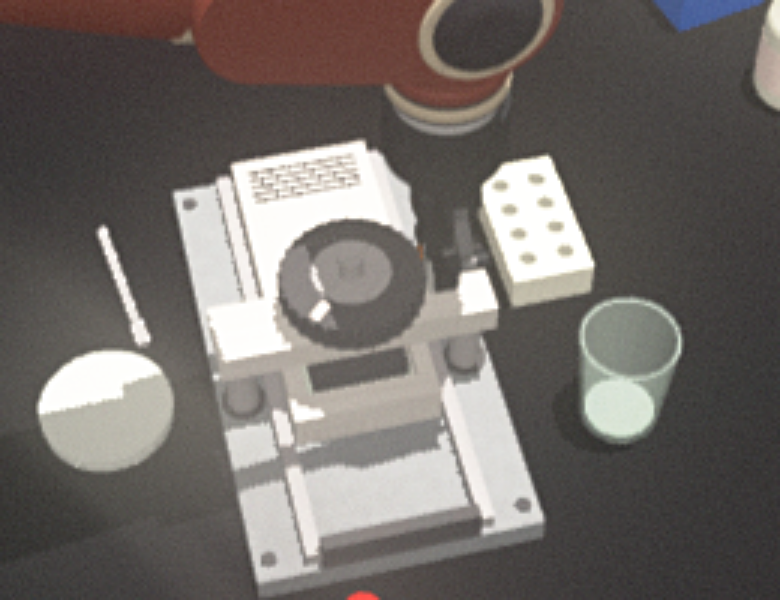

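Mark at 225° (crop (320,310)), rolling well. Centre refined to about (-1.5,+2). Next is the +x side, then the arc to the +y side.

Call:
{"fn": "step_arm", "kwargs": {
  "moves": [
    [0.0008,0.012,0,0,0,0,0],
    [0.0008,0.012,0,0,0,0,0],
    [0.0015,0.0114,0,0,0,0,0],
    [0.0044,0.0106,0,0,0,0,0],
    [0.007,0.0091,0,0,0,0,0],
    [0.0091,0.007,0,0,0,0,0],
    [0.0106,0.0044,0,0,0,0,0],
    [0.0114,0.0015,0,0,0,0,0]
  ]
}}

```text
time: 7.35
tool_pos: [0.534, 0.0844, 0.1216]
tool_rot: [0.001, 0.105, 0.994, 0.002]
contact_force: [4.1, 5.7, -0.2]
gripper_width: 0.004
```

```bash
python3 -c "
from h import *
tp();ang(save='pics/side6.png')"
```

```text
t 7.35 press mm [  8.3  61.5 121.6] tool y ang 77.94 zaxis [ 0.0025  0.0038 -1.    ] F press [ 2.8  6.5 -0.2] grip 0.004
side mark world deg 305.3  joint(mod 2pi) deg 317.4 peak 246 med 134
```

View pics/side6.png

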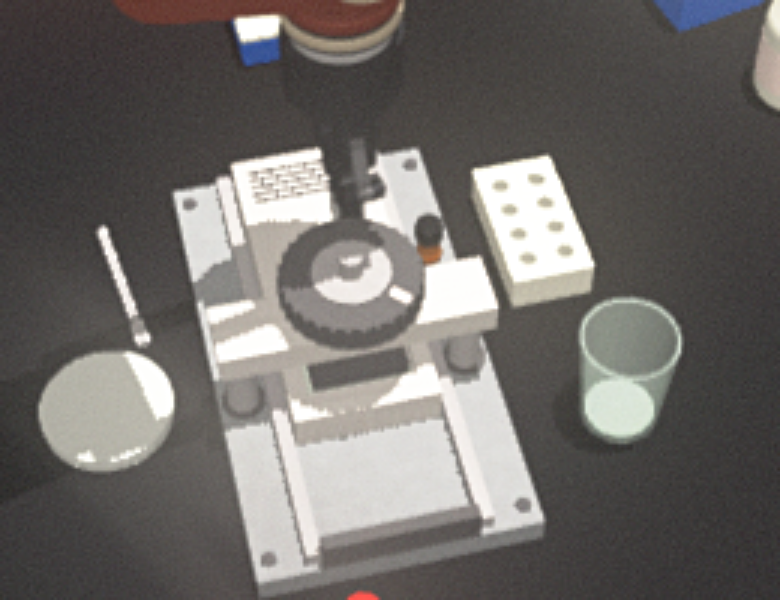

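Mark at 317° (crop (400,295)). Continuing the second lap.

Call:
{"fn": "step_arm", "kwargs": {
  "moves": [
    [0.0105,0,0,0,0,0,0],
    [0.0105,0,0,0,0,0,0],
    [0.0114,-0.0015,0,0,0,0,0],
    [0.0106,-0.0044,0,0,0,0,0],
    [0.0091,-0.007,0,0,0,0,0],
    [0.007,-0.0091,0,0,0,0,0],
    [0.0044,-0.0106,0,0,0,0,0],
    [0.0015,-0.0114,0,0,0,0,0]
  ]
}}

```text
time: 8.2
tool_pos: [0.4582, 0.0532, 0.1206]
tool_rot: [-0.004, 0.105, 0.994, 0.001]
contact_force: [-9.2, 6.5, 5.3]
gripper_width: -0.003
```

```bash
python3 -c "
from h import *
tp();ang()"
```

```text
t 8.2 press mm [-59.3  15.1 120.6] tool y ang 77.9 zaxis [-0.0071  0.0035 -1.    ] F press [-10.3   4.5   5.3] grip -0.003
side mark world deg 27.3  joint(mod 2pi) deg 39.4 peak 249 med 133
```

Call:
{"fn": "step_arm", "kwargs": {
  "moves": [
    [0,-0.012,0,0,0,0,0],
    [0,-0.012,0,0,0,0,0],
    [-0.0015,-0.0114,0,0,0,0,0],
    [-0.0044,-0.0106,0,0,0,0,0],
    [-0.007,-0.0091,0,0,0,0,0],
    [-0.0091,-0.007,0,0,0,0,0],
    [-0.0106,-0.0044,0,0,0,0,0],
    [-0.0114,-0.0015,0,0,0,0,0]
  ]
}}

```text
time: 9.05
tool_pos: [0.4886, -0.0276, 0.1207]
tool_rot: [-0.003, 0.105, 0.994, -0.005]
contact_force: [-9.7, -14.7, 1.5]
gripper_width: 0.001
```

```bash
python3 -c "
from h import *
tp();ang(save='pics/side7.png')"
```

```text
t 9.05 press mm [-12.6 -57.6 120.7] tool y ang 77.92 zaxis [-0.0067 -0.0092 -0.9999] F press [ -6.4 -16.4   1.5] grip 0.001
side mark world deg 135.8  joint(mod 2pi) deg 147.9 peak 178 med 88
```

View pics/side7.png

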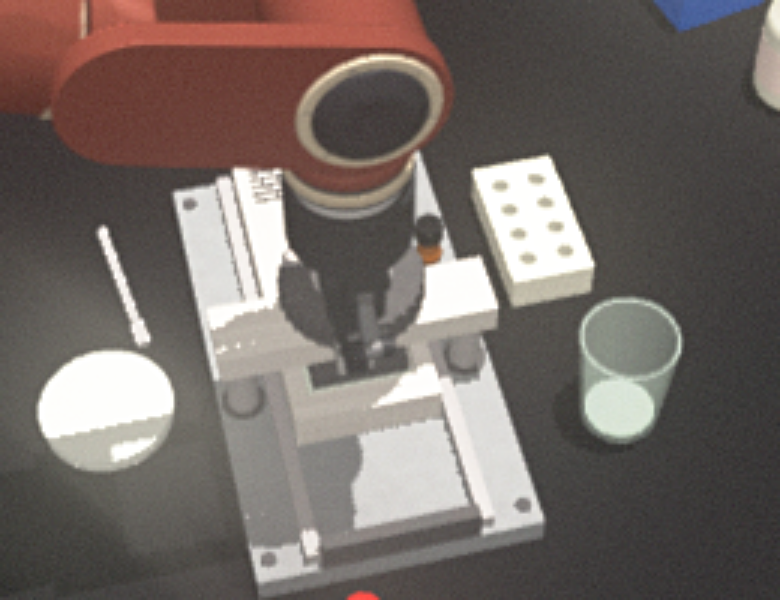

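The mark is hidden here, so I'll keep going to the +x side where it shows.

Call:
{"fn": "step_arm", "kwargs": {
  "moves": [
    [-0.01,0,0,0,0,0,0],
    [-0.01,0,0,0,0,0,0],
    [-0.0114,0.0015,0,0,0,0,0],
    [-0.0106,0.0044,0,0,0,0,0],
    [-0.0091,0.007,0,0,0,0,0],
    [-0.007,0.0091,0,0,0,0,0],
    [-0.0044,0.0106,0,0,0,0,0],
    [-0.0015,0.0114,0,0,0,0,0]
  ]
}}

```text
time: 9.9
tool_pos: [0.5662, 0.0051, 0.122]
tool_rot: [0.005, 0.105, 0.994, -0.002]
contact_force: [11.3, -6.4, -8.2]
gripper_width: -0.0
```

```bash
python3 -c "
from h import *
tp();ang(save='pics/side8.png')"
```

```text
t 9.9 press mm [ 56.4  -9.3 122. ] tool y ang 77.89 zaxis [ 0.0099 -0.0043 -0.9999] F press [12.4 -3.9 -8.2] grip -0.0
side mark world deg 246.5  joint(mod 2pi) deg 258.6 peak 167 med 93
```

View pics/side8.png

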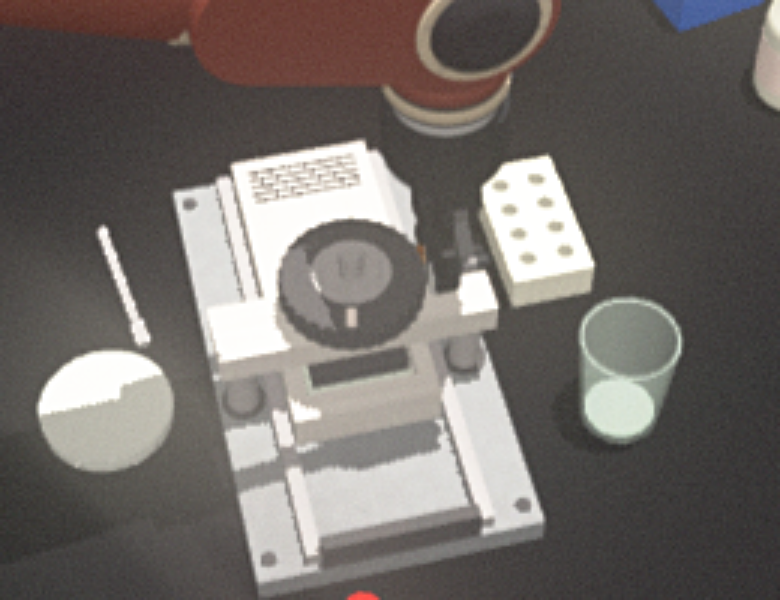

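Mark at 258.6° on the second lap, so 618.6° in total. The target is about 727–735°, and the next segment gave about 92° last time, so I'll run it again.

Call:
{"fn": "step_arm", "kwargs": {
  "moves": [
    [0,0.012,0,0,0,0,0],
    [0,0.012,0,0,0,0,0],
    [0.0015,0.0114,0,0,0,0,0],
    [0.0044,0.0106,0,0,0,0,0],
    [0.007,0.0091,0,0,0,0,0],
    [0.0091,0.007,0,0,0,0,0],
    [0.0106,0.0044,0,0,0,0,0]
  ]
}}

```text
time: 10.65
tool_pos: [0.5445, 0.0805, 0.1219]
tool_rot: [0.002, 0.105, 0.994, 0.001]
contact_force: [4.2, 3.3, -0.2]
gripper_width: 0.001
```

```bash
python3 -c "
from h import *
tp();ang(save='pics/side9.png')"
```

```text
t 10.65 press mm [ 19.4  59.9 121.9] tool y ang 77.95 zaxis [ 0.0034  0.0026 -1.    ] F press [ 3.4  4.1 -0.2] grip 0.001
side mark world deg 338.9  joint(mod 2pi) deg 351.0 peak 248 med 134
```

View pics/side9.png

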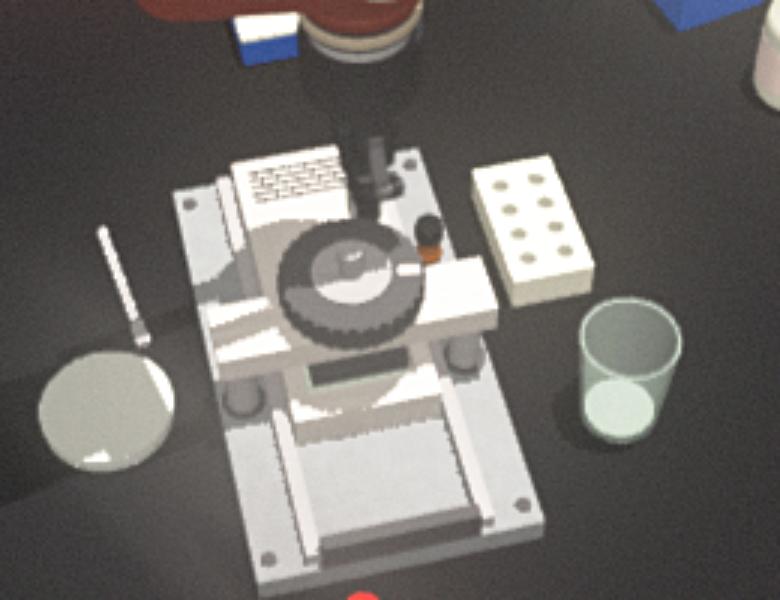

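At 711°, so about 20° to go.

Call:
{"fn": "step_arm", "kwargs": {
  "moves": [
    [0.0114,0.0015,0,0,0,0,0],
    [0.006,0,0,0,0,0,0]
  ]
}}

```text
time: 10.9
tool_pos: [0.5274, 0.0865, 0.122]
tool_rot: [0.001, 0.105, 0.994, 0.003]
contact_force: [5.3, 9.8, -0.2]
gripper_width: -0.003
```

```bash
python3 -c "
from h import *
tp();ang()"
```

```text
t 10.9 press mm [  1.5  62.2 122. ] tool y ang 77.95 zaxis [ 0.0032  0.0057 -1.    ] F press [ 3.1 10.7 -0.2] grip -0.003
side mark world deg 1.9  joint(mod 2pi) deg 14.0 peak 250 med 135
```

The mark reads 14.0° against 15.5° at the start on the same camera, so it has turned 718.5°, which is two full turns within measurement error. I'll back off along +y and go to the tray end.

Call:
{"fn": "step_arm", "kwargs": {
  "moves": [
    [0,0.02,0,0,0,0,0],
    [0,0.04,0,0,0,0,0],
    [0,0.04,0,0,0,0,0],
    [0,0.04,0,0,0,0,0],
    [0,0.042,0,0,0,0,0],
    [0,0,0,0,0,0,0]
  ]
}}

```text
time: 11.55
tool_pos: [0.5645, 0.2655, 0.121]
tool_rot: [-0.001, 0.103, 0.995, 0.0]
contact_force: [1.0, -1.0, 0.7]
gripper_width: 0.005
```

```bash
python3 - <<'E'
from h import *
tp();ang()
p,d=grab_frame("side"); cv2.imwrite('pics/side10.png',p[:,:,::-1])
o=cut_out("side","tray_end"); 
P=cloud(d,"side",np.ones(d.shape,bool)); D=P[:,:2]-W; u=np.stack([D@XH,D@YH,P[:,2]],1)*1000
t=u[(abs(u[:,0])<70)&(u[:,1]>60)&(u[:,1]<215)&(u[:,2]>45)&(u[:,2]<56)]
print("tray top",np.percentile(t,[1,50,99],axis=0))
p,d=grab_frame("wrist"); cv2.imwrite('pics/wrist10.png',p[:,:,::-1])
E
```

```text
t 11.55 press mm [  0.2 245.1 121. ] tool y ang 78.17 zaxis [-0.0014  0.0009 -1.    ] F press [ 1.2 -0.8  0.7] grip 0.005
side mark world deg 3.3  joint(mod 2pi) deg 15.4 peak 247 med 130
tray top [[-50.2609  68.7944  45.5935]
 [ -8.4807 144.8689  49.5527]
 [ 60.2522 188.7778  54.1853]]
```

View pics/wrist10.png

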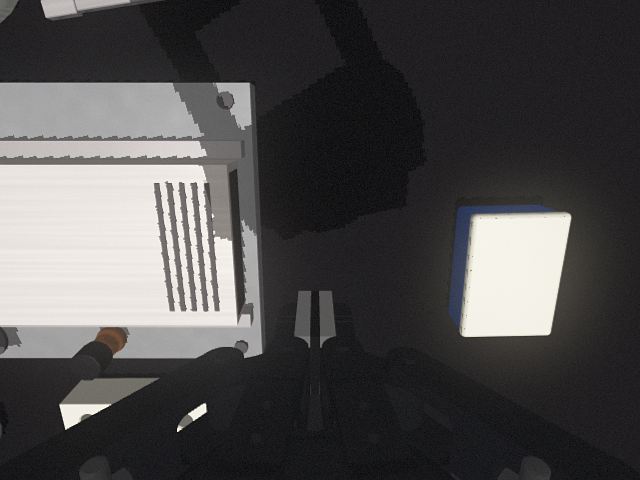

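View pics/side10.png

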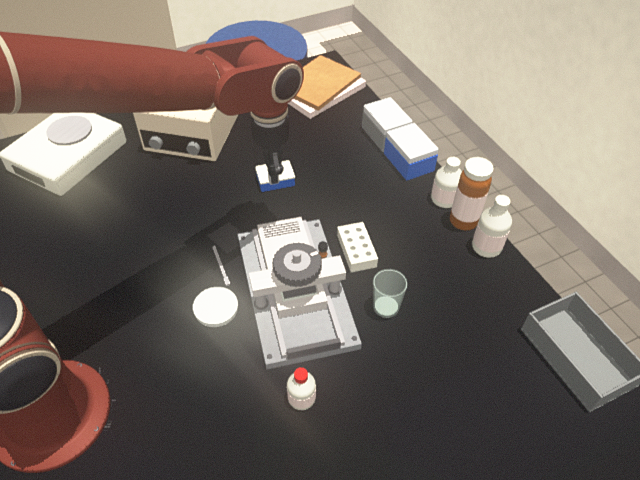

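The wheel reads 15.4° against 15.5° at the start, so exactly two turns. The tray end face is at y≈190 and clear in front of the finger. Lowering and approaching.

Call:
{"fn": "step_arm", "kwargs": {
  "moves": [
    [0,0,0.03,0,0,0,0],
    [0,0,0.03,0,0,0,0],
    [0,0,0.028,0,0,0,0],
    [0,-0.015,0,0,0,0,0],
    [0,-0.015,0,0,0,0,0],
    [0,-0.005,0,0,0,0,0],
    [0,-0.005,0,0,0,0,0]
  ]
}}

```text
time: 12.45
tool_pos: [0.5581, 0.2219, 0.0355]
tool_rot: [0.002, 0.106, 0.994, 0.001]
contact_force: [-0.2, 1.8, -0.7]
gripper_width: -0.001
```

Call:
{"fn": "step_arm", "kwargs": {
  "moves": [
    [0,-0.008,0,0,0,0,0],
    [0,-0.01,0,0,0,0,0],
    [0,-0.01,0,0,0,0,0]
  ]
}}

```text
time: 12.75
tool_pos: [0.5519, 0.1947, 0.0345]
tool_rot: [0.001, 0.105, 0.994, 0.0]
contact_force: [1.0, 2.0, 0.9]
gripper_width: -0.002
```

```bash
python3 - <<'E'
from h import *
tp();ang()
p,d=grab_frame("wrist"); cv2.imwrite('pics/wrist11.png',p[:,:,::-1])
E
```

```text
t 12.75 press mm [  2.7 173.2  34.5] tool y ang 77.94 zaxis [ 0.0024  0.0005 -1.    ] F press [0.5 2.1 0.9] grip -0.002
side mark world deg 3.3  joint(mod 2pi) deg 15.4 peak 246 med 126
```

View pics/wrist11.png

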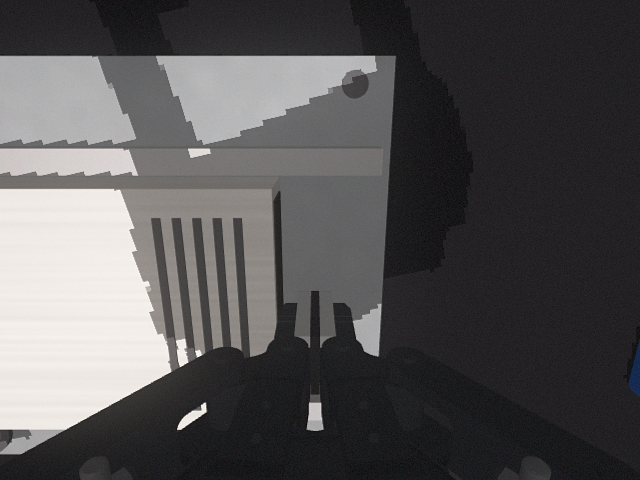

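The tray slides with about 2 N and has moved about 28 mm. Continuing toward the stop.

Call:
{"fn": "step_arm", "kwargs": {
  "moves": [
    [0,-0.01,0,0,0,0,0],
    [0,-0.01,0,0,0,0,0],
    [0,-0.01,0,0,0,0,0],
    [0,-0.01,0,0,0,0,0],
    [0,-0.005,0,0,0,0,0]
  ]
}}

```text
time: 13.35
tool_pos: [0.5413, 0.1499, 0.0331]
tool_rot: [-0.0, 0.106, 0.994, -0.0]
contact_force: [-0.3, 1.5, 0.3]
gripper_width: -0.002
```

Call:
{"fn": "step_arm", "kwargs": {
  "moves": [
    [0,-0.004,0,0,0,0,0],
    [0,-0.004,0,0,0,0,0]
  ]
}}

```text
time: 13.55
tool_pos: [0.5398, 0.1431, 0.0331]
tool_rot: [-0.0, 0.105, 0.994, 0.0]
contact_force: [2.0, 9.2, -0.3]
gripper_width: -0.001
```

Call:
{"fn": "step_arm", "kwargs": {
  "moves": [
    [0,-0.003,0,0,0,0,0],
    [0,-0.002,0,0,0,0,0]
  ]
}}

```text
time: 13.75
tool_pos: [0.5398, 0.1428, 0.0335]
tool_rot: [0.001, 0.106, 0.994, 0.006]
contact_force: [3.9, 23.5, -4.8]
gripper_width: 0.004
```

```bash
python3 - <<'E'
from h import *
tp();ang(save='pics/side12.png')
E
```

```text
t 13.75 press mm [  1.8 119.9  33.5] tool y ang 77.81 zaxis [ 0.0035  0.011  -0.9999] F press [-1.1 23.8 -4.8] grip 0.004
side mark world deg 3.3  joint(mod 2pi) deg 15.4 peak 243 med 120
```

View pics/side12.png

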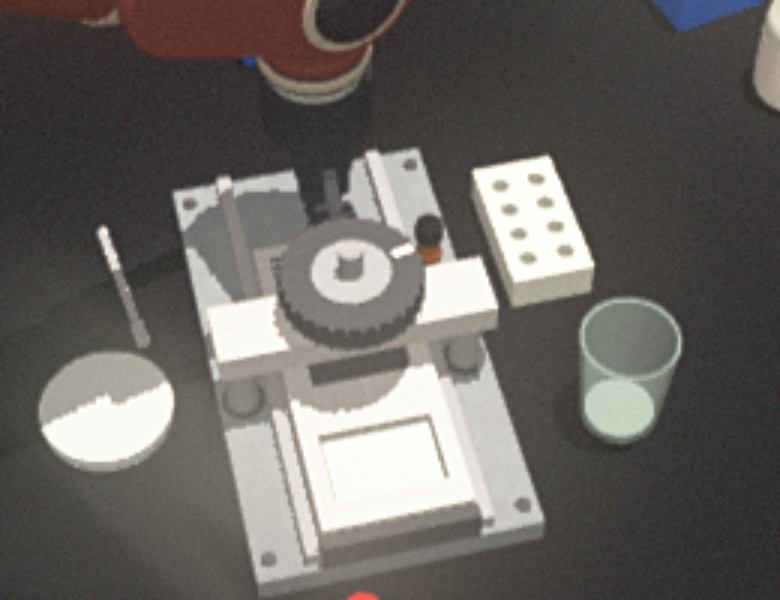

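The tray stopped hard (24 N, y≈120, about where 85 mm of travel puts it), and the pocket with the glass is out at crop (385,460). Retreating and rising.

Call:
{"fn": "step_arm", "kwargs": {
  "moves": [
    [0,0.005,0,0,0,0,0],
    [0,0.01,0,0,0,0,0],
    [0,0.03,0,0,0,0,0],
    [0,0.04,0,0,0,0,0],
    [0,0.04,-0.01,0,0,0,0],
    [0,0,-0.04,0,0,0,0],
    [0,0,-0.04,0,0,0,0],
    [0,0,-0.04,0,0,0,0]
  ]
}}

```text
time: 14.6
tool_pos: [0.5647, 0.2608, 0.1639]
tool_rot: [-0.001, 0.105, 0.994, -0.001]
contact_force: [-0.1, 0.6, -0.5]
gripper_width: -0.004
```

Call:
{"fn": "step_arm", "kwargs": {
  "moves": [
    [0,0,-0.02,0,0,0,0],
    [0,0,0,0,0,0,0],
    [0,0,0,0,0,0,0]
  ]
}}

```text
time: 14.9
tool_pos: [0.565, 0.2605, 0.1829]
tool_rot: [-0.0, 0.105, 0.994, -0.0]
contact_force: [0.2, -0.0, -0.2]
gripper_width: -0.005
```

```bash
python3 - <<'E'
from h import *
tp();ang(save='pics/side13.png')
p,d=grab_frame("side")
D=None
P=cloud(d,"side",np.ones(d.shape,bool)); D=P[:,:2]-W; u=np.stack([D@XH,D@YH,P[:,2]],1)*1000
t=u[(abs(u[:,0])<45)&(u[:,1]>60)&(u[:,1]<215)&(u[:,2]>45)&(u[:,2]<56)]
print("tray far-end max y",np.percentile(t[:,1],99))
t=u[(abs(u[:,0])<45)&(u[:,1]<-30)&(u[:,1]>-140)&(u[:,2]>45)&(u[:,2]<56)]
print("front min y",np.percentile(t[:,1],1))
ang("top")
p,d=grab_frame("top"); cv2.imwrite('pics/top13.png',p[:,:,::-1])
for q in ("mount","vial","slide_box"):
    for o in cut_out("top",q)[:1]:
        X=cloud(d,"top",o["mask"]); print(q,o["conf"],o["point"],np.median(X,0))
E
```

```text
t 14.9 press mm [  1.7 240.2 182.9] tool y ang 77.92 zaxis [-0.0002 -0.0006 -1.    ] F press [ 0.2  0.  -0.2] grip -0.005
side mark world deg 3.3  joint(mod 2pi) deg 15.4 peak 231 med 106
tray far-end max y 103.571301314204
front min y -137.81909277821845
top mark world deg 2.2  joint(mod 2pi) deg 14.3 peak 232 med 113
mount 0.97 [367.6, 288.1] [ 0.4966 -0.056   0.0405]
vial 0.47 [284.1, 225.0] [0.6065 0.1014 0.0563]
slide_box 0.72 [284.1, 226.5] [0.6062 0.1008 0.0567]
```

View pics/side13.png

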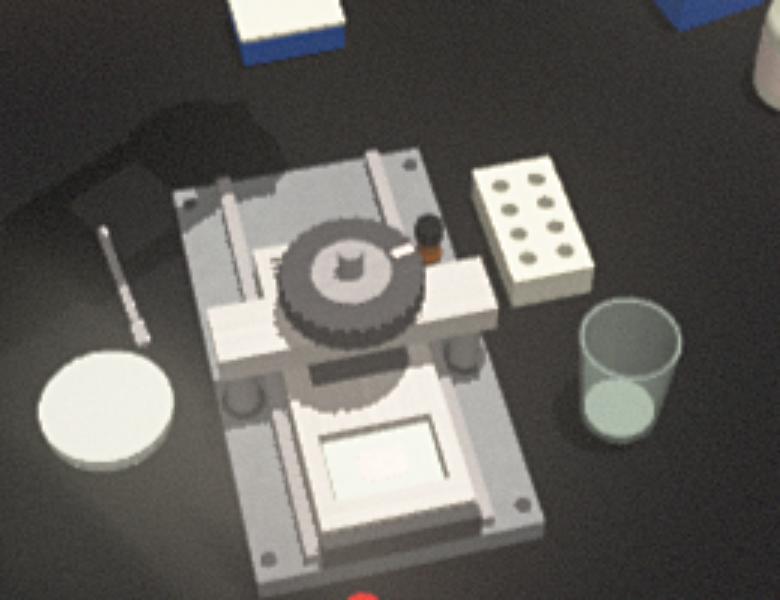

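View pics/top13.png

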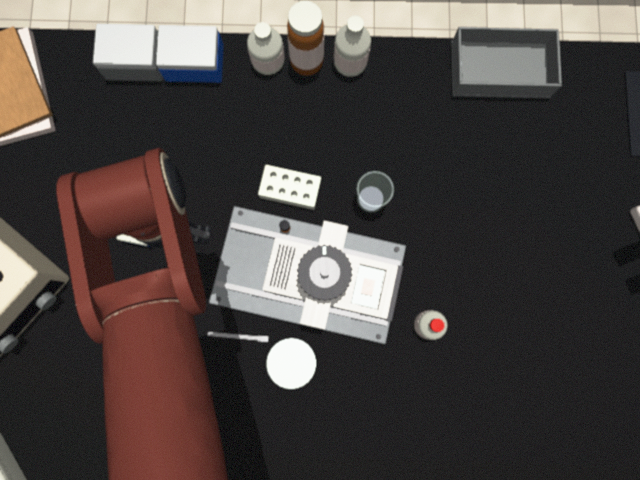

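The wheel is back at its start mark on both cameras, which is two turns. The tray end moved from 188.8 to 103.6 mm (85.2 mm), the glass is in its pocket, nothing else has shifted and the arm is clear.

```bash
python3 -c "
from plant import *
print(job_done())"
```

```text
the job is handed in; nothing more can be done
None
```

The job is handed in: the handwheel was loosened by two full turns and the tray was then pushed fully home. I used the shut fingertips for both, and it took about 15 s of the 61 s.

**Wheel:** The white mark ended where it began on both cameras: 15.4° against 15.5° from the side, and 14.3° against 14.4° from the top. Counting readings through both laps confirms two turns, about 12.8 rad on the joint from a start of about 0.26.

**Tray:** It slid with about 2 N and then stopped hard at 24 N. In the side camera's depth the tray end moved 85.2 mm, from y = 188.8 to 103.6 mm.

**Glass and the rest:** The glass lies in its pocket, clear of the pad. The other things look unmoved in the pictures, and the arm finished well clear with no force on the tool.

**What disagreed:**
- **Lost contact:** The wheel centre I first measured was about 2 mm off, so the finger lost the rim partway through the first lap. I probed back to contact, which peaked at about 39 N on the fingertip, and corrected the path.
- **Hidden mark:** The mark could not be seen with the finger on the -y side, so I ignored the angle readings there, except the one after probing (141°, which fitted its neighbours).
- **Network errors:** The networks missed or mislabelled a few things, such as calling the vial "slide_box". I went by the pictures instead.

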